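# Pin the clevis and snap the spring cotter over it

### The job

Lock the tilting arm in the clevis fixture: push its locking pin fully home by the head, then take the spring cotter out of its stand and push its straight leg down through the cross hole in the pin's far end until the bow snaps over the pin. Do not force or bend the cotter, leave it hooked upright on the pin, and do not disturb the other things.

Things in the scene. Friction and masses are not known exactly. Their poses are not given: they have to be found in the camera images.
- fixture: Fixed clevis bracket on a dark base (110 x 84 x 12 mm). Origin on the plate below the clevis middle, z up. A steel locking pin (diameter 20 mm) lies level along its y, axis at x = 0, 60 mm high, in two aluminium cheeks (outer faces y = -24 and +24 mm, 36 mm wide, 78 mm tall). Pin head on the -y side; the nose comes out on the +y side. A grey arm runs to +x, 49 to 71 mm high.
- pin_head (a point): Middle of the outer flat face of the locking pin's head (a steel disc of 28 mm diameter, 12 mm thick, axis along the fixture's y). The pin goes in when this face is pushed along the fixture's +y; at home the face is at fixture y = -36 mm.
- pin (a joint): Slide of the locking pin in m: 0 fully drawn out, 0.040 fully home (head against the cheek, a hard stop). It stays where it is left; pushing takes about 6 to 8 N. It cannot turn; a side pull on the cotter can draw it back.
- nose_mid (a point): Point on the fixture (0, 50, 70 mm): on the crest line of the pin's nose, at the mean place of the cross hole with the pin home. The nose (49 mm long, hole 23 mm from its outer end) is screwed on a stud and set anew each time: the true hole, vertical, 6 mm across, hardly chamfered, is up to 11 mm to either side along y; not measured, see or feel it. Free below down to 12 mm height.
- cotter: Spring cotter (R clip) of 4 mm steel wire, 90 mm tall, 65 g, standing leg down in its stand. Origin at its coil's centre: a disc 22 mm across, 9 mm thick along the cotter's y; grip these faces from above. Straight leg along -z at x = +9 mm. On the -x side the sprung bow. The cotter's y must lie along the pin when seated, bow on either side; the origin is then 106 mm high.
- bulge (a point): Point on the cotter (x +9, z -46 mm), on the leg's centre line: the centre of the bow's bulge. It lies on the pin's axis when the cotter is seated. Pushing the bow over the pin takes about 5 to 10 N, dropping as it snaps in; pushing on past that spreads it again. More than 18 N of press on pin or fixture bends the cotter.
- leg_tip (a point): Middle of the lower end (cut flat, 0.7 mm chamfer) of the cotter's straight leg: x = +9, z = -78 mm in the cotter's frame.
- bow (a joint): Angle of the cotter's bow leg about its coil, rad: 0 relaxed, grows as it is sprung open; 0.04 to 0.07 as its throat (z = -55 mm) passes the pin's widest place, back near 0 once snapped over. Its flared tip is at z = -69 mm, so the straight leg enters first.
- stand: Fixed stand of the cotter: aluminium block 44 x 30 mm, top 50 mm high, on a dark base 64 x 50 x 5 mm; a vertical slot (20 mm along x, 6.5 mm along y, floor 5 mm high) holds both legs. The coil is over the stand's origin, centre about 83 mm high; stand and cotter axes agree.
- cylinder_square: Bystander: cylinder square, diameter 38 mm, 80 mm tall, black top. Origin at the underside.
- block_123: Bystander: drilled setup block 50 x 50 x 25 mm. Origin at the underside.
- indenter_case: Bystander: small closed blue case 37 x 56 x 23 mm. Origin at the underside.
- part_flange: Bystander: turned flange, diameter 64 mm, 26 mm tall. Origin at the underside.
- loupe: Bystander: black loupe, diameter 33 mm, 36 mm tall. Origin at the underside.
- part_bush: Bystander: bronze bush, diameter 28 mm, 27 mm tall. Origin at the underside.

How it is judged:
By the outcome, as a careful person would: the job done as asked, in the order asked, and still so for the second after the job is handed in, with the robot touching nothing.
It also fails if it takes over 72 s, if anything falls off the work surface, if the arm or the gripper's body presses on something with over 40 N, if the wrist force passes 120 N, or if a joint passes its speed limit or range.

### The arm

A 6-joint arm with a two-finger parallel gripper is mounted at the origin on a cart in front of the work surface, level with it; the furniture and walls round the work are solid. World frame = base frame: x ahead of the robot, y to its left, z up, the work surface at z = 0. Lengths are in mm, angles in rad, forces in N, time in s.
With the tool pointing down it reaches from about 325 to 775 mm from the base axis. Payload 9.3 kg.
Tool frame: the origin (TCP) lies between the finger pads; the fingertips stand 25 mm ahead of it and the grasp point (between the pads) lies 6 mm ahead of it; z points along the fingers, y is the line along which they close (so a half turn about z gives the same grasp; the last joint's range is limited). The gripper opens to 85 mm and grips with 20 to 120 N. Pads are 22 mm wide; open, the fingers measure 114 mm over their backs; the gripper's body (76 mm by 85 mm) begins 54 mm behind the grasp point. The pads swing forward as they close: fully open they stand 13 mm farther back than shut.
Start: joints at [1.019, 0.259, 0.021, 1.334, 0, 1.418], TCP at [213.573, 506.837, 256.279] pointing down, gripper open.
Joint ranges: [-3.04, 3.04], [-0.91, 1.82], [-1.04, 1.36], [-1.92, 1.95], [-1.52, 1.45], [-3.14, 3.14]. Speed limits (rad/s): [2.22, 2.22, 2.79, 3.14, 3.14, 3.14].

### API

Orientations are given as a unit quaternion [w, x, y, z].
In Python, from cell import observe, camera, close_job gives the robot as it stands.
- The arm moves only by the shell command python3 -m handwheel 'ROWS' [FORCE]. ROWS is a JSON object of lists of equal length, an entry for each row: "rot": the turn, a rotation vector about the tool's x, y, z in units of 8 degrees (1.0 is 8 degrees), a list of three; "linear": the shift along the tool's x, y, z in units of 40 mm (1.0 is 40 mm), a list of three; "hand": the opening, from -1 (shut) to 1 (fully open). In form: {"rot": [[wx, wy, wz], ...], "linear": [[tx, ty, tz], ...], "hand": [hand, ...]}. A call has 1 to 10 rows; each row shifts and turns the commanded pose from where the row before left it, along the tool's axes as they then stand; what a row does not reach is not made up. A row lasts 1/10 s, in which the tool goes at most 50 mm and 8.59 degrees, less where a joint would pass 70% of its speed; a pose out of reach is approached as far as the arm can. A call is refused whole if a number of a shift passes 1 or a number of a turn 1, either way. A call with a gripper value outside its range is refused whole. The fingers move at their own pace and stop on an object; FORCE is the grip in N (left out, the last holds). Time passes only in rows, so rows that do not move let the fingers close. It gives the time, the measured TCP pose, the force, the opening and the grip force at its end, in the units of the state.
- observe(): the state, without advancing time (a new reading comes with each control period).
- camera(name): name is "scene" or "top"; returns a dict with "image" (384x512x3 uint8, blue, green, red), "depth" (384x512 float32, mm along the optical axis (not along the pixel's ray), 0 where there is no reading), "K" (3x3 intrinsics, pixels), "pose" (4x4, takes a point from camera to world coordinates). Camera axes: x right, y down, z forward; pixel columns grow to the right and rows downward; lengths in mm; the calibration is good to about 2 mm. A picture is of the moment at which its call begins.
- close_job(): hands the job in; it is judged then, once.
The state is a dict: "time": time; "qpos": joint angles; "dq": joint speeds; "joint_efforts": joint torques, N m; "eef_pos": TCP position; "orientation": TCP orientation; "force": force on the tool from outside, world axes, zero at the start; "torque": the same for the moment, N m; "grip_width": finger opening in mm; "gripper_force": force on a finger pad.
Only numpy, scipy, OpenCV 4.12 (cv2) and the standard library are available. Lean on these libraries where they do the work, as an engineer would, in place of code of your own. Each camera call takes 0.05 s, during which the arm holds its last target. There are 200 camera calls.

## Working session

There is one attempt and no reset: what is moved stays moved. The work goes in short steps, Python scripts to look and compute and a shell command to move; the robot and the scene stay as the last step left them, time stands still between calls to the robot, and variables do not carry over. Pictures are saved under pics/ and viewed, at most 10 in all, crops included, and the job is handed in when it is done.

```bash
ls; mkdir -p pics; python3 - <<'E'
from cell import observe, camera
import cv2,numpy as np
print(observe())
for n in("scene","top"):
    c=camera(n); cv2.imwrite(f"pics/{n}0.png",c["image"]); np.savez(f"{n}0.npz",**c); print(n,c["K"].round(1).tolist(),c["pose"].round(3).tolist())
a=cv2.imread("pics/scene0.png");b=cv2.imread("pics/top0.png")
cv2.imwrite("pics/s.png",cv2.resize(a,(800,600),interpolation=cv2.INTER_CUBIC))
cv2.imwrite("pics/t.png",cv2.resize(b,(800,600),interpolation=cv2.INTER_CUBIC))
E
```

```text
pics
{'time': 0.0, 'qpos': array([ 1.01941509e+00,  2.59197152e-01,  2.07453826e-02,  1.33370445e+00,
       -3.47834134e-05,  1.41819976e+00]), 'dq': array([ 3.53685404e-04,  4.23435094e-05,  2.12939512e-04, -1.39230904e-03,
        6.41367555e-04,  1.51454523e-03]), 'joint_efforts': array([-1.35215399e-03, -5.55641305e+01,  3.44526887e+01,  1.36674396e-02,
       -2.81684497e-04,  3.66754170e-05]), 'eef_pos': array([213.43940789, 506.61726569, 255.65700875]), 'orientation': array([-2.18097266e-04,  1.98073681e-01,  9.80186898e-01, -6.44255912e-04]), 'force': array([ 0.2936232 , -0.09294737, -0.20594424]), 'torque': array([ 0.02553698, -0.03550347,  0.0060723 ]), 'gripper_force': 0.0, 'grip_width': 85.3169878496658}
scene [[367.4, 0.0, 258.6], [0.0, 367.4, 187.6], [0.0, 0.0, 1.0]] [[-0.873, -0.182, 0.452, 55.627], [-0.487, 0.334, -0.807, 892.47], [-0.004, -0.925, -0.381, 450.698], [0.0, 0.0, 0.0, 1.0]]
top [[408.9, 0.0, 255.0], [0.0, 408.9, 193.6], [0.0, 0.0, 1.0]] [[-0.016, -0.995, 0.098, 407.266], [-1.0, 0.017, 0.014, 96.252], [-0.016, -0.098, -0.995, 1094.791], [0.0, 0.0, 0.0, 1.0]]
```

View pics/s.png

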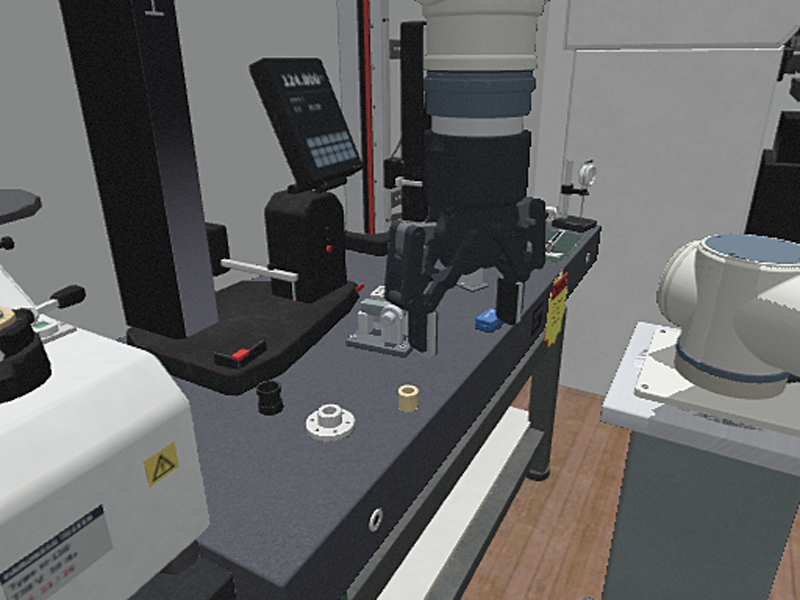

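View pics/t.png

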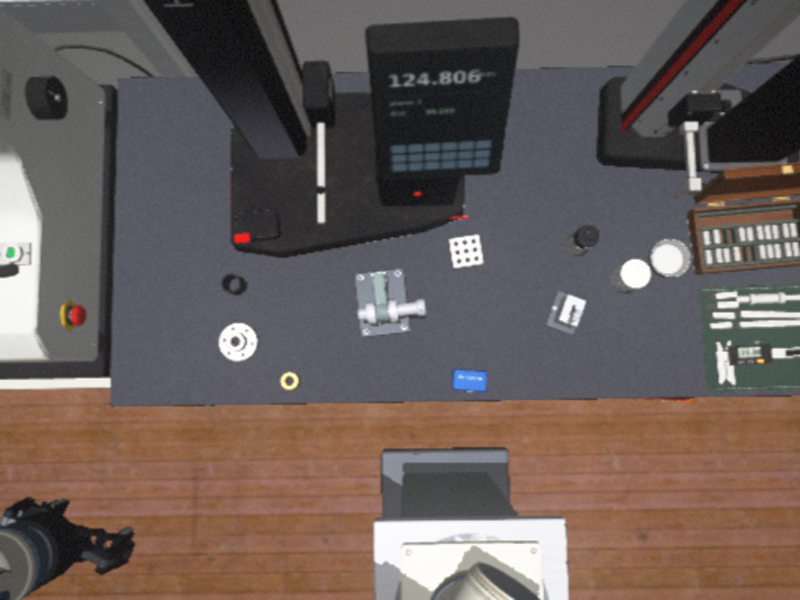

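The scene view shows the fixture at about (380,325) of 800, half hidden by the gripper, with the stand behind the fingers. The top view shows the fixture at (383,305) with its head to the right (-y), the stand at (567,312) and the cylinder square at (585,237).

```bash
cat > h.py <<'E'
import numpy as np,cv2
from cell import observe,camera
def world(c,u,v,d=None):
    u=np.asarray(u,float);v=np.asarray(v,float);K=c["K"];P=c["pose"]
    if d is None:d=c["depth"][v.astype(int),u.astype(int)]
    p=np.stack([(u-K[0,2])/K[0,0]*d,(v-K[1,2])/K[1,1]*d,d],-1)
    return p@P[:3,:3].T+P[:3,3]
def onplane(c,u,v,z):
    o=c["pose"][:3,3]; r=world(c,u,v,np.ones(np.shape(u)))-o
    return o+r*((z-o[2])/r[...,2])[...,None]
def proj(c,p):
    q=(np.asarray(p)-c["pose"][:3,3])@c["pose"][:3,:3]; return (q@c["K"].T)[...,:2]/q[...,2:]
def box(c,u0,u1,v0,v1):
    v,u=np.mgrid[v0:v1,u0:u1]; return u,v,world(c,u,v)
E
python3 - <<'E'
from h import *
c=dict(np.load("top0.npz"))
im=c["image"]
for nm,(u0,u1,v0,v1) in dict(fix=(222,282,165,222),stand=(340,385,178,216)).items():
    u,v,p=box(c,u0,u1,v0,v1); print(nm)
    for r in range(0,p.shape[0],2): print(v0+r,' '.join('%3d'%z for z in p[r,::2,2]))
a=im[165:222,222:282];b=im[178:216,340:385]
A=cv2.resize(a,None,fx=8,fy=8,interpolation=cv2.INTER_CUBIC)[:,:440];B=cv2.resize(b,(360,304),interpolation=cv2.INTER_CUBIC)
o=np.zeros((456,800,3),np.uint8);o[:,:440]=A;o[:304,440:]=B;cv2.imwrite("pics/c1.png",o)
E
```

```text
fix
165   1   0   0   0   0   0   2   0  -2   0  -1   0   0  -2   2   0   3   1   2  -6  -2   0   0   0   0   4   0   0   3   0
167   0   0   2   1   4   3   4   1  -1   1  -5   1  -1   3   0   0  -2   1   0   1   3   0  -1   0   0  -2  -1  -3   1  -4
169   0   0   0   1   1   0   0   2   0   3   1   0   0  -1  -3  -2  -2  -1   1   0  -2  -1   5   0   1   0  -1   0   2  -1
171   1   1  -1   0   2  -2  -1   4   2  -1   0   0   0   1   0   1   0   3  -2   0  -1   1   0  -1  -3  -1   0   3   1   2
173   0   1   0   0   1   1   2   1  -1  -3  15  13  12  15   9  12  17  10  12  -1   1   0   1   0   0   0   1  -1   1   1
175  -1   0  -3  15  13  15  14  11  50  72  69  68  57   9  10  13 1094  13  10   0   1  -1   2   0   2   1   2  -1   0  -2
177   3   3   0  11  16  12  13  14  52  70  69  71  72  13   8   9  12  11  13  -1   1   0   1  -1   4   0   1   3   0   4
179   0   1   1  12  13  12  12  13  48  73  72  72  69  10  11  14  12  14  15  -1   0   1   1   1   3   0  -1   0  -2   1
181   0   2   2  11  13  12  13  15  12  70  69  69  68  12  13  11  10  14  12   5   1  -3  -1   1   0
[... 3632 characters left out ...]
  47  -1   1   2   0   2   0
202  -3   0   0   0   0  -1   5   5  14  44  49  50  53  74  90  91  -2   2   2  -3   0   4   1
204   1   2   1   2  -1  -3   6   5  26  48  44  46  50  85  92  51   0   0   1   1  -2   2  -4
206  -1   0   1   0   0   1   5   5   8  22  30  41  47  50  49   6  -1   0   2   2  -1  -2   0
208  -2   0  -1   4   0  -2   5   5   4   6   6  12  22  35  48   6   1   0  -4   1  -3  -1   0
210   0   2   1  -1   0  -1   0  -2   4   9   8   1   5   3   1   2  -2   0   1  -1   2   0  -1
212   0   2   0   1  -1   2   0   0   0  -3  -1   6   2   5  -1   0   0   0   1   1  -1   1  -2
214  -1  -2   3   0   1   2   0   2  -2  -4   0   0  -2   4  -1   0   0   0   1   2   0  -1   0
```

View pics/c1.png

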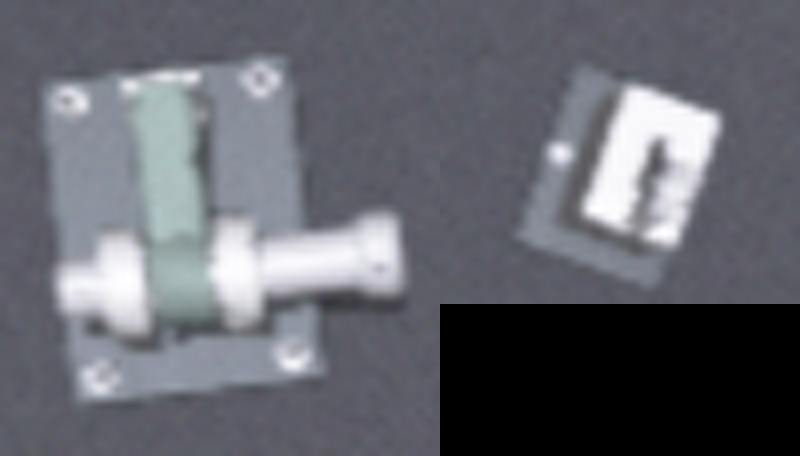

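The crop shows the fixture plate tilted a few degrees, with the pin head at the right (~(380,250) in the crop). The stand is turned about 20 degrees, with the coil toward its lower right end (~(655,200)).

```bash
python3 - <<'E'
from h import *
c=dict(np.load("top0.npz"))
def rect(p,n):
    (cx,cy),(w,h),a=cv2.minAreaRect(p[:,:2].astype(np.float32)); print(n,len(p),'c',round(cx,1),round(cy,1),'wh',round(w,1),round(h,1),'ang',round(a,1),'z',p[:,2].mean().round(1))
u,v,p=box(c,222,282,165,222)
z=p[...,2]; hsv=cv2.cvtColor(c["image"],cv2.COLOR_BGR2HSV)[165:222,222:282]
m=(z>7)&(z<18); rect(p[m],'base')
arm=(hsv[...,1]>40)&(z>60)&(z<80)&(hsv[...,0]>50)&(hsv[...,0]<95);rect(p[arm&(v<194)],'arm')
q=p[arm&(v<193)&(u>230)]; k=np.polyfit(q[:,0],q[:,1],1); print('arm line y= ',k, 'mid',q.mean(0))
for vv in range(193,208): print(vv,' '.join('%d'%x for x in z[vv-165,:]))
s=(z>45)&(v>188)&(v<206)
q=p[s];
# pin axis via shaft u 256..266 and nose u 229..235
for nm,a,b in(('shaft',255,266),('nose',229,235),('head',268,274)):
    mm=(z>55)&(z<78)&(u>=a)&(u<b)&(v>188)&(v<206); rect(p[mm],nm)
    for uu in range(a,b):
        w=p[mm&(u==uu)]
        if len(w): print(uu,'y',w[:,1].mean().round(1),'x',w[:,0].min().round(1),w[:,0].max().round(1),'zmax',np.sort(w[:,2])[-2:].mean().round(1))
u,v,p=box(c,340,385,178,216);z=p[...,2]
rect(p[(z>42)&(z<56)],'stand top')
rect(p[(z>3)&(z<9)],'stand base')
w=p[(z>70)&(z<110)];rect(w,'cotter');print(w.mean(0).round(1));print(w[w[:,2]>86].round(0).tolist())
E
```

```text
base 750 c 519.0 111.7 wh 111.5 139.2 ang 5.6 z 12.5
arm 0 c 0.0 0.0 wh 0.0 0.0 ang 0.0 z nan<stdin>:4: RuntimeWarning: Mean of empty slice.
  ret = ret.dtype.type(ret / rcount)
Traceback (most recent call last):
TypeError: expected non-empty vector for x
```

```bash
python3 - <<'E'
from h import *
c=dict(np.load("top0.npz"))
def rect(p,n):
    (cx,cy),(w,h),a=cv2.minAreaRect(p[:,:2].astype(np.float32)); print(n,len(p),'c',round(cx,1),round(cy,1),'wh',round(w,1),round(h,1),'ang',round(a,1),'z',p[:,2].mean().round(1))
def big(m):
    n,l,s,_=cv2.connectedComponentsWithStats(m.astype(np.uint8)); return l==1+s[1:,4].argmax()
u,v,p=box(c,222,282,165,222);z=p[...,2]
m=big((z>6)&(z<1000)&(u<267)); P=onplane(c,u,v,12.)
b=(z>6)&(z<20)&m; rect(P[b],'base')
m=(z>63)&(z<76)&(v<191)&(u>236)&(u<250);P=onplane(c,u,v,71.)
e=[]
for vv in range(178,191):
    w=P[m&(v==vv)]; e.append(w.mean(0))
e=np.array(e);k=np.polyfit(e[:,0],e[:,1],1);print('arm dir deg',np.degrees(np.arctan(k[0])),'y@x=mean',e.mean(0),k, 'width',np.ptp(w[:,1]))
for nm,a,b,r in(('nose',230,236,10),('shaft',256,266,10),('head',268,273,14)):
    for uu in range(a,b):
        mm=(z>52)&(z<80)&(u==uu)&(v>186)&(v<208); w=onplane(c,u[mm],v[mm],60.+0)
        print(nm,uu,v[mm].min(),v[mm].max(),'y',w[:,1].mean().round(1),'xmid',w[:,0].mean().round(1),'width',np.ptp(w[:,0]).round(1),'zmax',np.sort(z[mm])[-3:].mean().round(1))
mm=(z>73.5)&(v>188)&(v<208)&(u<257)&(z<90);rect(p[mm],'cheeks')
mm=(z>55)&(z<90)&(v>188)&(v<208)&(u>222);print('y range',p[mm][:,1].min(),p[mm][:,1].max())
u,v,p=box(c,340,385,178,216);z=p[...,2]
P=onplane(c,u,v,50.);rect(P[(z>42)&(z<1000)&(z>30)],'stand top+')
rect(P[(z>42)&(z<57)],'stand top')
rect(onplane(c,u,v,5.)[(z>3.5)&(z<57)&big((z>3)&(z<999))],'stand base')
w=p[(z>70)&(z<110)];rect(w,'cotter');print(w.mean(0).round(1));print(w[w[:,2]>86].round(0).tolist())
E
```

```text
base 761 c 515.8 139.1 wh 110.9 83.6 ang 5.8 z 12.0
arm dir deg 5.791665388511289 y@x=mean [532.83732017 140.81406436  71.        ] [ 0.10142933 86.76873161] width 17.6438218504733
nose 230 197 204 y 174.8 xmid 492.5 width 17.8 zmax 71.2
nose 231 197 204 y 172.3 xmid 492.5 width 17.8 zmax 70.0
nose 232 197 204 y 169.7 xmid 492.5 width 17.8 zmax 71.0
nose 233 197 204 y 167.2 xmid 492.4 width 17.8 zmax 71.0
nose 234 197 204 y 164.6 xmid 492.4 width 17.8 zmax 69.2
nose 235 194 204 y 162.0 xmid 496.1 width 25.5 zmax 78.2
shaft 256 194 201 y 108.6 xmid 499.0 width 17.9 zmax 71.1
shaft 257 194 201 y 106.1 xmid 499.0 width 17.9 zmax 70.3
shaft 258 194 201 y 103.5 xmid 499.0 width 17.9 zmax 72.3
shaft 259 194 201 y 101.0 xmid 498.9 width 17.8 zmax 70.7
shaft 260 194 201 y 98.4 xmid 498.9 width 17.8 zmax 72.0
shaft 261 194 201 y 95.9 xmid 498.8 width 17.8 zmax 70.5
shaft 262 194 200 y 93.3 xmid 500.1 width 15.3 zmax 69.8
shaft 263 193 200 y 90.8 xmid 501.3 width 17.9 zmax 73.0
shaft 264 193 200 y 88.2 xmid 501.2 width 17.9 zmax 70.7
shaft 265 193 200 y 85.7 xmid 501.2 width 17.9 zmax 69.6
hea
[... 478 characters left out ...]
g 67.4 z 50.0
stand base 384 c 493.6 -174.1 wh 52.4 66.3 ang 68.4 z 5.0
cotter 34 c 482.2 -169.0 wh 7.8 20.3 ang 66.8 z 87.5
[ 482.5 -167.9   87.5]
[[490.0, -169.0, 90.0], [491.0, -175.0, 86.0], [488.0, -167.0, 88.0], [488.0, -168.0, 93.0], [488.0, -172.0, 87.0], [488.0, -173.0, 93.0], [485.0, -166.0, 91.0], [485.0, -168.0, 93.0], [485.0, -171.0, 90.0], [486.0, -175.0, 87.0], [483.0, -166.0, 93.0], [483.0, -168.0, 94.0], [483.0, -170.0, 95.0], [481.0, -165.0, 87.0], [480.0, -166.0, 91.0], [480.0, -168.0, 92.0], [480.0, -171.0, 91.0], [478.0, -163.0, 94.0], [478.0, -166.0, 93.0], [478.0, -168.0, 91.0], [476.0, -163.0, 92.0], [475.0, -166.0, 92.0], [476.0, -169.0, 90.0], [473.0, -167.0, 86.0]]
```

Measured: the fixture origin is about (495.7, 137.1) with yaw +5.8°, and the pin is already in by about 6 mm. The coil is at about (482, -169), z 93 at its top, with the stand yaw near -22°. The pin crest (70), cheeks (78), block (50) and plate size all agree with the text. Next, move to the head side, high up.

```bash
python3 -m handwheel '{"rot":[[0,0,0],[0,0,0],[0,0,0],[0,0,0],[0,0,0],[0,0,0],[0,0,0]],"linear":[[-0.82,-0.593,0],[-0.82,-0.593,0],[-0.82,-0.593,0],[-0.82,-0.593,0],[-0.82,-0.593,0],[-0.82,-0.593,0],[-0.82,-0.593,0]],"hand":[1,1,0,-1,-1,-1,-1]}' 60
python3 -m handwheel '{"rot":[[0,0,0],[0,0,0],[0,0,0],[0,0,0],[0,0,0],[0,0,0],[0,0,0],[0,0,-0.9],[0,0,-0.9],[0,0,-0.9]],"linear":[[-0.82,-0.593,0],[-0.82,-0.593,0],[-0.82,-0.593,0],[-0.82,-0.593,0],[-0.82,-0.593,0],[-0.82,-0.593,0],[-0.82,-0.593,0],[0,0,0],[0,0,0],[0,0,0]],"hand":[-1,-1,-1,-1,-1,-1,-1,-1,-1,-1]}'
python3 -m handwheel '{"rot":[[0,0,-0.87],[0,0,0]],"linear":[[0,0,0],[0,0,0]],"hand":[-1,-1]}'
python3 - <<'E'
from h import *
c=camera("scene");np.savez("scene1.npz",**c)
im=c["image"]
for n,p in(("orig",(495.7,137.1,0)),("coil",(482,-169,83)),("head",(503,67,60)),("nose",(492,175,60))): print(n,proj(c,p).round(1))
u0,v0=[int(x) for x in proj(c,(495.7,137.1,40))]
a=cv2.resize(im[v0-30:v0+30,u0-30:u0+30],(400,400),interpolation=cv2.INTER_CUBIC)
u0,v0=[int(x) for x in proj(c,(482,-169,60))]
b=cv2.resize(im[v0-25:v0+25,u0-25:u0+25],(400,400),interpolation=cv2.INTER_CUBIC)
cv2.imwrite("pics/c2.png",np.hstack([a,b]));print(u0,v0)
E
```

```text
time: 0.8
eef_pos: [361.1, 263.2, 256.2]
orientation: [-0.0, 0.198, 0.98, -0.0]
force: [0.2, 0.9, -0.3]
grip_width: 11.9
gripper_force: 0.0
time: 1.8
eef_pos: [507.8, 22.0, 255.7]
orientation: [-0.001, 0.009, 1.0, 0.0]
force: [-0.3, 0.9, 0.8]
grip_width: -0.2
gripper_force: 0.0
time: 2.0
eef_pos: [507.7, 22.4, 256.0]
orientation: [-0.0, -0.051, 0.999, 0.0]
force: [0.1, 0.4, 0.3]
grip_width: -0.1
gripper_force: 0.0
orig [253.3 219. ]
coil [303.9 158.9]
head [263.4 188.8]
nose [246.8 204.1]
303 165
```

View pics/c2.png

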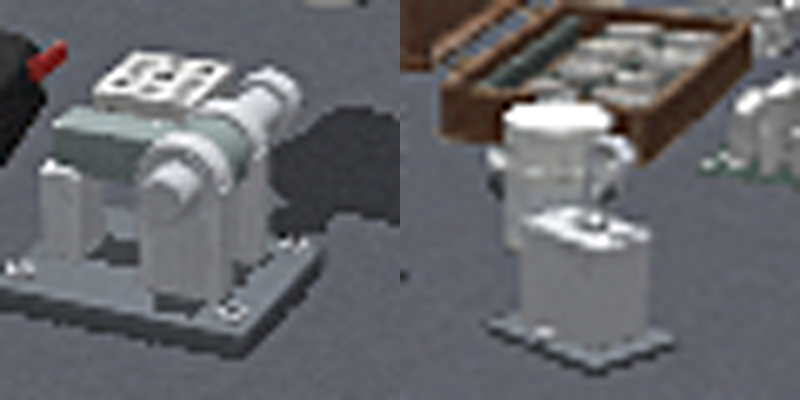

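The left crop shows the nose at about (172,185) and the head at (270,95), with the arm in place. The right crop shows the coil at about (612,165) with the straight leg to its image left (world +x) at (598,195), so the cotter's +x points along yaw -22°. Now lower and push the pin.

```bash
python3 -m handwheel '{"rot":[[0,0,0],[0,0,0],[0,0,0],[0,0,0],[0,0,0],[0,0,0]],"linear":[[0,0,0.93],[0,0,0.93],[0,0,0.93],[0,0,0.93],[0,0,0.93],[0,0,0]],"hand":[-1,-1,-1,-1,-1,-1]}'
python3 -m handwheel '{"rot":[[0,0,0],[0,0,0],[0,0,0]],"linear":[[0,0.25,0],[0,0.25,0],[0,0,0]],"hand":[-1,-1,-1]}'
python3 -m handwheel '{"rot":[[0,0,0],[0,0,0],[0,0,0]],"linear":[[0,0.15,0],[0,0.1,0],[0,0,0]],"hand":[-1,-1,-1]}'
```

```text
time: 2.65
eef_pos: [505.0, 22.8, 66.5]
orientation: [-0.004, -0.048, 0.999, 0.001]
force: [-0.4, -0.9, 1.3]
grip_width: 0.0
gripper_force: 0.0
time: 2.95
eef_pos: [506.5, 43.8, 72.1]
orientation: [0.001, -0.05, 0.999, -0.0]
force: [0.2, -1.0, -0.6]
grip_width: -0.1
gripper_force: 0.0
time: 3.25
eef_pos: [504.8, 52.9, 70.7]
orientation: [0.0, -0.05, 0.999, -0.0]
force: [0.5, -0.5, -0.1]
grip_width: 0.1
gripper_force: 0.0
```

```bash
python3 -m handwheel '{"rot":[[0,0,0],[0,0,0],[0,0,0],[0,0,0],[0,0,0]],"linear":[[0,0.1,0],[0,0.1,0],[0,0.1,0],[0,0.1,0],[0,0,0]],"hand":[-1,-1,-1,-1,-1]}'
python3 -m handwheel '{"rot":[[0,0,0],[0,0,0],[0,0,0]],"linear":[[0,0.15,0],[0,0.1,0],[0,0,0]],"hand":[-1,-1,-1]}'
```

```text
time: 3.75
eef_pos: [503.4, 67.9, 70.5]
orientation: [0.0, -0.05, 0.999, -0.001]
force: [0.7, -3.6, 1.9]
grip_width: -0.3
gripper_force: 2.0
time: 4.05
eef_pos: [502.4, 78.0, 70.4]
orientation: [0.0, -0.05, 0.999, -0.0]
force: [-0.1, -3.3, 2.5]
grip_width: -0.0
gripper_force: 1.9
```

```bash
python3 -m handwheel '{"rot":[[0,0,0],[0,0,0],[0,0,0]],"linear":[[0,0.1,0],[0,0.08,0],[0,0,0]],"hand":[-1,-1,-1]}'
python3 -m handwheel '{"rot":[[0,0,0],[0,0,0]],"linear":[[0,0.08,0],[0,0,0]],"hand":[-1,-1]}'
python3 - <<'E'
from h import *
o=observe();print(o["force"],o["eef_pos"])
c=camera("top");np.savez("top1.npz",**c)
u,v,p=box(c,205,282,188,208);z=p[...,2]
m=(z>55)&(z<80)&(v>194)&(v<204)
for uu in range(215,275):
    mm=m&(u==uu)
    if mm.sum()>2: 
        w=p[mm];print(uu,'y',w[:,1].mean().round(1),'x',w[:,0].min().round(1),w[:,0].max().round(1),'z',z[mm].max().round(0),c["image"][200,uu].tolist())
E
```

```text
time: 4.35
eef_pos: [501.7, 85.1, 70.5]
orientation: [0.0, -0.05, 0.999, -0.0]
force: [0.3, -4.3, 3.1]
grip_width: 0.3
gripper_force: 2.1
time: 4.55
eef_pos: [501.4, 88.2, 70.4]
orientation: [0.0, -0.05, 0.999, -0.0]
force: [0.8, -5.1, 3.2]
grip_width: 0.4
gripper_force: 2.6
[ 0.81402381 -5.07142652  3.1618861 ] [501.41958693  88.16832945  70.4453582 ]
217 y 206.8 x 485.9 496.2 z 74.0 [219, 208, 209]
218 y 204.5 x 486.1 496.4 z 71.0 [226, 219, 220]
219 y 201.9 x 486.0 496.3 z 71.0 [229, 221, 221]
220 y 199.4 x 485.9 499.1 z 73.0 [228, 222, 220]
221 y 196.7 x 485.9 498.9 z 75.0 [229, 222, 223]
222 y 194.2 x 485.8 498.5 z 73.0 [231, 222, 223]
223 y 191.7 x 485.9 498.5 z 73.0 [221, 210, 212]
224 y 189.3 x 485.7 498.6 z 71.0 [188, 178, 180]
225 y 186.8 x 485.4 498.7 z 73.0 [177, 168, 169]
226 y 184.0 x 485.6 498.3 z 74.0 [222, 212, 213]
227 y 181.7 x 485.4 498.4 z 71.0 [245, 239, 239]
228 y 179.2 x 485.4 501.3 z 72.0 [247, 242, 242]
229 y 176.6 x 485.5 501.5 z 72.0 [246, 242, 242]
230 y 174.1 x 485.5 501.1 z 72.0 [248, 244, 244]
231 y 171.6 x 485.4 501.0 z 71.0 [250, 247, 247]
232 y 169.2 x 485.6 501.0 z 70.0 [251, 249, 249]
233 y 166.6 x 485.5 500.7 z 72.0 [251, 249, 249]
234 y 164.0 x 485.4 500.5 z 72.0 [248, 248, 249]
```

```bash
python3 -m handwheel '{"rot":[[0,0,0],[0,0,0]],"linear":[[0,0.06,0],[0,0,0]],"hand":[-1,-1]}'
python3 -m handwheel '{"rot":[[0,0,0],[0,0,0]],"linear":[[0,0.06,0],[0,0,0]],"hand":[-1,-1]}'
```

```text
time: 4.8
eef_pos: [501.4, 88.5, 70.5]
orientation: [0.0, -0.049, 0.999, -0.003]
force: [-0.7, -18.0, 3.6]
grip_width: 0.1
gripper_force: 9.3
time: 5.0
eef_pos: [501.4, 88.7, 70.6]
orientation: [0.0, -0.048, 0.999, -0.005]
force: [0.5, -31.4, 5.3]
grip_width: -0.1
gripper_force: 15.9
```

```bash
python3 -m handwheel '{"rot":[[0,0,0],[0,0,0]],"linear":[[0,0.06,0],[0,0,0]],"hand":[-1,-1]}'
```

```text
time: 5.2
eef_pos: [501.3, 88.9, 70.7]
orientation: [0.0, -0.047, 0.999, -0.008]
force: [-0.5, -45.3, 5.8]
grip_width: -0.0
gripper_force: 22.6
```

The pin is hard against its stop: TCP at y 88.5 gives the face at fixture y -36, and the force rises with no travel. Back off, rise and turn for the cotter.

```bash
python3 -m handwheel '{"rot":[[0,0,0],[0,0,0],[0,0,0],[0,0,0],[0,0,0],[0,0,0],[0,0,0]],"linear":[[0,-0.4,0],[0,-0.9,0],[0,-0.5,-0.8],[0,-0.3,-0.9],[0,0,-0.9],[0,0,-0.9],[0,0,0]],"hand":[-1,-1,-1,-1,-1,-1,-1]}'
python3 -m handwheel '{"rot":[[0,0,0.878],[0,0,0.878],[0,0,0.878],[0,0,0.878],[0,0,0],[0,0,0]],"linear":[[0,0,0],[0,0,0],[0,0,0],[0,0,0],[0,0,0],[0,0,0]],"hand":[0,0,0,0,0,0]}'
python3 - <<'E'
from h import *
from scipy.spatial.transform import Rotation as R
o=observe();q=o["orientation"];M=R.from_quat(q[[1,2,3,0]]).as_matrix();print(M.round(3).tolist())
d=np.array([482.2,-169,o["eef_pos"][2]])-o["eef_pos"];print((M.T@d/40).round(3),o["grip_width"])
c=camera("top");np.savez("top2.npz",**c)
g=cv2.cvtColor(c["image"],cv2.COLOR_BGR2GRAY)
print(g[194:208,212:236])
u,v,p=box(c,205,282,188,208);z=p[...,2]
for uu in list(range(214,220))+list(range(250,272)):
    mm=(z>55)&(z<80)&(v>190)&(v<206)&(u==uu)
    if mm.sum()>2: print(uu,'y',p[mm][:,1].mean().round(1),mm.sum())
E
```

```text
time: 5.9
eef_pos: [510.5, 12.1, 214.6]
orientation: [0.004, -0.05, 0.999, -0.0]
force: [1.1, 0.4, -0.1]
grip_width: 0.0
gripper_force: 0.0
time: 6.5
eef_pos: [508.6, 12.4, 209.7]
orientation: [-0.0, 0.192, 0.981, 0.0]
force: [-0.6, 0.6, -0.5]
grip_width: 42.7
gripper_force: 0.0
[[-0.926, 0.377, -0.001], [0.377, 0.926, 0.001], [0.001, 0.0, -1.0]]
[-1.100e+00 -4.448e+00 -2.000e-03] 42.72545523576728
[[ 80  79  81  78  80  77  77  81  81  82  82  83  79  76  75  77  85 105
  125 128 130 129 142 156]
 [ 82  80  79  80  79  81  81  80  77  80  80  81  80  81  79  80  78 103
  126 128 130 129 160 185]
 [ 77  78  79  78  79  77  82  81  80  81  79  79  82  79  79  79  82 106
  130 130 128 132 172 208]
 [ 80  79  77  78  78  83  85  83  84  85  84  88  87  93  99 110 111 124
  137 144 148 152 185 215]
 [ 78  79  78  79  90  95 102 108 112 115 125 137 141 146 153 160 166 172
  172 173 180 182 199 222]
 [ 79  79  80  88 122 146 154 159 162 163 167 167 170 178 185 193 197 196
  198 203 204 206 214 228]
 [ 81  78  78 102 146 183 187 193 194 191 193 183 151 143 183 219 223 223
  224 229 232 233 
[... 206 characters left out ...]
209]
 [ 76  81  83  97 154 197 208 206 201 200 194 188 186 175 178 184 182 183
  179 175 169 164 168 190]
 [ 76  80  81  89 132 175 182 183 179 176 176 174 167 161 158 159 154 147
  141 132 128 124 128 162]
 [ 79  78  81  85 112 143 157 151 148 142 136 126 118 112 104  99  99  88
   85  87  83  83  87 125]
 [ 83  82  80  77  89 102 108 103  96  83  73  70  70  69  63  59  58  58
   68  79  81  80  81  99]
 [ 80  80  82  81  82  82  83  83  69  57  53  55  59  55  56  53  60  60
   92 118 121 120 122 119]]
217 y 207.1 7
218 y 204.5 7
219 y 202.0 7
250 y 123.5 10
251 y 121.0 12
252 y 118.5 13
253 y 116.0 12
254 y 113.5 12
255 y 111.0 11
256 y 108.5 11
257 y 106.0 11
258 y 103.4 9
259 y 101.1 4
```

The top image (numbers) shows the cross hole as a dark spot at about u 224.7, v 201.1, giving y ≈ 187.6 at z 70, or fixture y ≈ 50.8. The nose end is 22.5 mm beyond it, which matches the stated 23 mm. Now to the cotter.

```bash
python3 -m handwheel '{"rot":[[0,0,0],[0,0,0],[0,0,0],[0,0,0],[0,0,0],[0,0,0],[0,0,0],[0,0,0]],"linear":[[-0.183,-0.741,0],[-0.183,-0.741,0],[-0.183,-0.741,0],[-0.183,-0.741,0],[-0.183,-0.741,0],[-0.183,-0.741,0],[0,0,0],[0,0,0]],"hand":[0,0,0,0,0,0,0,0]}'
python3 -m handwheel '{"rot":[[0,0,0],[0,0,0],[0,0,0],[0,0,0],[0,0,0],[0,0,0]],"linear":[[0,0,0.7],[0,0,0.9],[0,0,0.9],[0,0,0.3],[0,0,0],[0,0,0]],"hand":[0,0,0,0,0,0]}'
python3 - <<'E'
from h import *
from scipy.spatial.transform import Rotation as R
o=observe();q=o["orientation"];M=R.from_quat(q[[1,2,3,0]]).as_matrix()
d=np.array([482.2,-169,89])-o["eef_pos"];print((M.T@d/40).round(3),o["grip_width"],o["force"])
c=camera("scene");np.savez("scene2.npz",**c)
u0,v0=[int(x) for x in proj(c,(482,-169,75))]
cv2.imwrite("pics/c3.png",cv2.resize(c["image"][v0-30:v0+30,u0-30:u0+30],(600,600),interpolation=cv2.INTER_CUBIC))
E
```

```text
time: 7.35
eef_pos: [481.5, -169.4, 210.0]
orientation: [-0.0, 0.194, 0.981, 0.0]
force: [-0.0, 0.6, 0.2]
grip_width: 42.9
gripper_force: 0.0
time: 7.95
eef_pos: [482.5, -168.9, 99.5]
orientation: [0.001, 0.194, 0.981, -0.0]
force: [0.4, -0.6, -0.4]
grip_width: 43.0
gripper_force: 0.0
[ 0.005 -0.005  0.263] 43.00425550892959 [ 0.4051003  -0.56039482 -0.36630625]
```

View pics/c3.png

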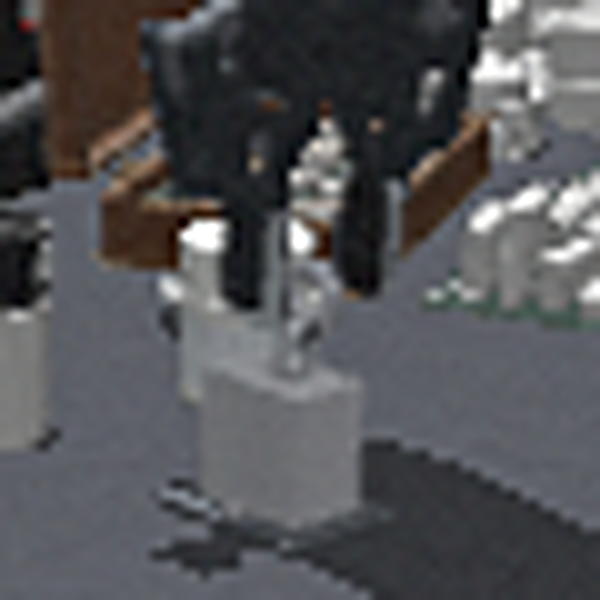

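The coil, at about (310,290), stands between the two fingers at (245,…) and (360,…). Lower and close.

```bash
python3 -m handwheel '{"rot":[[0,0,0],[0,0,0],[0,0,0]],"linear":[[0,0,0.13],[0,0,0.133],[0,0,0]],"hand":[0,0,-0.5]}' 20
python3 -m handwheel '{"rot":[[0,0,0],[0,0,0],[0,0,0],[0,0,0]],"linear":[[0,0,0],[0,0,0],[0,0,0],[0,0,0]],"hand":[-0.7,-1,-1,-1]}' 20
```

```text
time: 8.3
eef_pos: [481.5, -168.9, 87.4]
orientation: [-0.0, 0.194, 0.981, 0.0]
force: [-0.2, 0.2, -0.2]
grip_width: 29.5
gripper_force: 0.0
time: 8.7
eef_pos: [481.7, -169.1, 87.9]
orientation: [0.0, 0.194, 0.981, -0.0]
force: [0.2, 0.2, -0.5]
grip_width: 8.6
gripper_force: 25.1
```

```bash
python3 -m handwheel '{"rot":[[0,0,0],[0,0,0],[0,0,0],[0,0,0],[0,0,0],[0,0,0],[0,0,0]],"linear":[[0,0,0],[0,0,-0.2],[0,0,-0.5],[0,0,-0.8],[0,0,-0.9],[0,0,-0.4],[0,0,0]],"hand":[-1,-1,-1,-1,-1,-1,-1]}' 60
python3 -m handwheel '{"rot":[[0,0,-0.9],[0,0,-0.9],[0,0,-0.9],[0,0,-0.85],[0,0,0],[0,0,0]],"linear":[[0,0,0],[0,0,0],[0,0,0],[0,0,0],[0,0,0],[0,0,0]],"hand":[-1,-1,-1,-1,-1,-1]}'
python3 - <<'E'
from h import *
from scipy.spatial.transform import Rotation as R
o=observe();q=o["orientation"];M=R.from_quat(q[[1,2,3,0]]).as_matrix()
d=np.array([481.5,186.7,200])-o["eef_pos"];print((M.T@d/40).round(3),M[:,1].round(3),o["eef_pos"])
E
```

```text
time: 9.4
eef_pos: [482.6, -169.4, 202.6]
orientation: [0.002, 0.194, 0.981, -0.001]
force: [0.7, 0.3, -0.2]
grip_width: 7.3
gripper_force: 62.3
time: 10.0
eef_pos: [481.4, -168.8, 199.1]
orientation: [-0.001, -0.051, 0.999, 0.0]
force: [-0.6, 0.2, -1.7]
grip_width: 7.8
gripper_force: 62.3
[-0.903  8.843 -0.018] [-0.101  0.995  0.001] [ 481.42737995 -168.84512154  199.06986139]
```

```bash
python3 -m handwheel '{"rot":[[0,0,0],[0,0,0],[0,0,0],[0,0,0],[0,0,0],[0,0,0],[0,0,0],[0,0,0],[0,0,0],[0,0,0]],"linear":[[-0.06,0.6,0],[-0.09,0.9,0],[-0.1,0.97,0],[-0.1,0.97,0],[-0.1,0.97,0],[-0.1,0.97,0],[-0.1,0.97,0],[-0.1,0.97,0],[-0.09,0.9,0],[-0.06,0.62,0]],"hand":[-1,-1,-1,-1,-1,-1,-1,-1,-1,-1]}'
python3 -m handwheel '{"rot":[[0,0,0],[0,0,0],[0,0,0],[0,0,0]],"linear":[[0,0,0.3],[0,0,0.3],[0,0,0],[0,0,0]],"hand":[-1,-1,-1,-1]}'
python3 - <<'E'
from h import *
o=observe();print(o["eef_pos"],o["force"])
c=camera("scene");np.savez("scene3.npz",**c)
T=o["eef_pos"];ex=np.array([-.995,-.101,0])
leg=T-9*ex
for n,p in(('tip',leg+[0,0,-83]),('legtop',leg+[0,0,-20]),('hole',np.array([490.5,187.6,70])),('noseend',np.array([488.3,209.8,60]))): print(n,p.round(1),proj(c,p).round(1))
u0,v0=[int(x) for x in proj(c,leg+[0,0,-70])]
cv2.imwrite("pics/c4.png",cv2.resize(c["image"][v0-30:v0+30,u0-40:u0+40],(800,600),interpolation=cv2.INTER_CUBIC));print(u0-40,v0-30)
E
```

```text
time: 11.0
eef_pos: [480.0, 188.6, 199.4]
orientation: [-0.0, -0.052, 0.999, 0.0]
force: [0.4, -0.7, 0.1]
grip_width: 8.1
gripper_force: 62.3
time: 11.4
eef_pos: [480.3, 185.5, 175.3]
orientation: [-0.001, -0.051, 0.999, -0.0]
force: [0.6, 0.4, -1.0]
grip_width: 7.9
gripper_force: 62.3
[480.30751209 185.48630192 175.29351374] [ 0.57348916  0.41615877 -0.99261478]
tip [489.3 186.4  92.3] [245.2 194.1]
legtop [489.3 186.4 155.3] [244.7 169.9]
hole [490.5 187.6  70. ] [244.6 202.5]
noseend [488.3 209.8  60. ] [240.8 209.7]
205 159
```

View pics/c4.png

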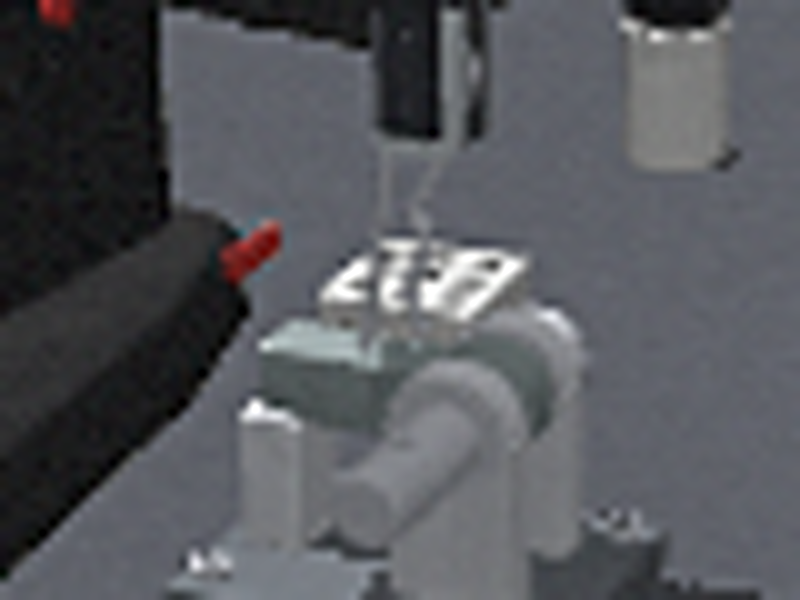

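The leg shows at crop x ≈ 385 from y 145 to 340, the bow to its right at (420,215), and the hole at (400,438), right where predicted. The leg is about 2 px left of its predicted place, so measure it by depth.

```bash
python3 - <<'E'
from h import *
c=dict(np.load("scene3.npz"))
T=np.array([480.3,185.5,175.3]);ex=np.array([.995,.101,0]);ey=np.array([-.101,.995,0])
g=cv2.cvtColor(c["image"],cv2.COLOR_BGR2GRAY)
for v in range(172,199):
    us=np.arange(238,253);w=world(c,us,np.full(15,v))
    f=[(int(u),(p-T)@ex,(p-T)@ey,p[2]) for u,p in zip(us,w) if abs(p[1]-186)<40 and p[2]>80]
    print(v,g[v,238:253],[(a,round(float(x),1),round(float(y),1),round(float(z))) for a,x,y,z in f])
E
```

```text
172 [ 97  96  97 100 109  78  48  45  28  24   5  93 116  74  25] [(242, 10.9, 10.8, 153), (243, 5.9, 15.7, 156), (244, 3.2, 15.9, 156), (245, 0.4, 16.4, 157), (246, -2.2, 16.4, 157), (247, -4.0, 14.7, 157), (248, -7.6, 16.8, 158), (249, -8.1, 12.4, 157), (250, -11.3, 13.8, 158), (251, -11.3, 8.1, 156), (252, -8.7, -3.2, 151)]
173 [ 97  95 100  97 106 115 118 121 121  98 113 118 114  79  97] [(243, 8.3, 11.0, 151), (244, 5.2, 11.9, 152), (245, 2.5, 12.0, 152), (246, 1.8, 8.0, 151), (247, -1.6, 9.7, 152), (248, -3.6, 8.5, 152), (249, -7.4, 11.0, 154), (250, -9.6, 10.1, 154), (251, -10.3, 6.1, 152)]
174 [ 97  96  98  96  93 117 108 111 111 113 114 114 106  99 101] [(243, 12.6, 2.3, 145), (244, 10.7, 0.7, 145), (245, 2.9, 11.2, 150), (246, 1.7, 8.4, 149), (247, -1.4, 9.4, 150), (248, -3.6, 8.5, 150), (249, -6.9, 10.1, 151), (250, -9.0, 8.8, 151)]
175 [ 96  98  95 100  96 112 104  98 100  97 112 104  96  97  96] [(243, 13.3, 1.0, 142), (244, 10.7, 0.9, 142), (248, -0.5, 2.1, 144), (249, -2.3, 0.2, 144)]
176 [ 99  96  97  96  88 115  97  95  96 107 114  97  99  99  99] [(243, 12.7, 2.3, 1
[... 2121 characters left out ...]
107 110 114 120 112 128 115 120 121 128 121] [(241, 19.0, 2.5, 100), (242, 17.2, 0.5, 100), (246, 5.8, 1.5, 102), (247, 2.8, 2.1, 102)]
192 [174 176 158 109 118 142 116 126 113 113 115 124 115 136 105] [(241, 20.1, 0.4, 96), (247, 4.2, -0.7, 99)]
193 [174 173 159 107 153 108  94  94 135 106 104 113 103  91  95] [(241, 20.3, 0.0, 93)]
194 [176 181 182 149 161 107  94  94  98  95  92  98  83  89  92] [(241, 19.8, 1.1, 91)]
195 [ 95  86 126 141 158 109 101  97  97 109 143 146 151 149 137] []
196 [ 85  85  88  85  81  78  80  82 115 140 141 145 152 148 151] []
197 [ 89  85  87  89  74  78  76 113 119 115 114 116 123 128 144] []
198 [ 83  85  87  87  76  76  97 112 112 113 108 107 108 119 114] []
```

The depth points show the leg leaning about 8° (tip toward +x) about the coil, which itself sits where expected. Turn the tool about its y by +8.4° and re-measure.

```bash
python3 -m handwheel '{"rot":[[0,0.5,0],[0,0.55,0],[0,0,0],[0,0,0]],"linear":[[0,0,0],[0,0,0],[0,0,0],[0,0,0]],"hand":[-1,-1,-1,-1]}' 80
cat > leg.py <<'E'
from h import *
from scipy.spatial.transform import Rotation as R
o=observe();print(o["eef_pos"].round(1),o["force"].round(1),o["gripper_force"])
q=o["orientation"];M=R.from_quat(q[[1,2,3,0]]).as_matrix();print('tool axes in fixture',(np.array([[.995,.101,0],[-.101,.995,0],[0,0,1]])@M).round(3).tolist())
cs=[camera("scene") for _ in range(8)];c=cs[0]
D=np.array([k["depth"] for k in cs]);D[D==0]=np.nan;d=np.nanmedian(D,0)
v,u=np.mgrid[150:225,225:265];w=world(c,u,v,d[150:225,225:265])
O=np.array([495.7,137.1,0]);X=(w-O)@[.995,.101,0];Y=(w-O)@[-.101,.995,0];Z=w[...,2]
zt=o["eef_pos"][2]
m=(abs(Y-50.8)<9)&(Z>zt-100)&(Z<zt-30)&(Z>73)&(X>-6)&(X<25)
# leg centre line: pixel centroid per row cast on fixture plane y = Y0 (ray / vertical plane)
img=np.mean([k["image"].mean(-1) for k in cs],0)
rows=[]
for r in range(v.shape[0]):
    k=np.where(m[r])[0]
    if len(k)==0: continue
    # leftmost run = straight leg
    run=[k[0]]
    for j in k[1:]:
        if j==run[-1]+1 and len(run)<3: run.append(j)
        else: break
    rows.append((v[r,0],u[r,run].mean(),len(run),X[r,run].mean(),Y[r,run].mean(),Z[r,run].mean()))
rows=np.array(rows)
o3=c["pose"][:3,3];rr=world(c,rows[:,1],rows[:,0],np.ones(len(rows)))-o3
n=np.array([-.101,.995,0]);t=((O+n*50.8-o3)@n)/(rr@n);p=o3+rr*t[:,None]
px=(p-O)@[.995,.101,0];
for a,b,z in zip(rows,px,p[:,2]): print(a.round(1).tolist(),'plane x',b.round(1),'z',z.round(1))
k=np.polyfit(p[:,2],px,1);print('slope',k[0],'x at mid',px.mean(),p[:,2].mean(),'at tip',np.polyval(k,zt-83), 'Ymean',rows[:,4].mean())
np.savez("last.npz",img=cs[0]["image"])
E
python3 leg.py
```

```text
time: 11.85
eef_pos: [481.0, 186.0, 175.6]
orientation: [-0.072, -0.052, 0.996, -0.004]
force: [-0.2, 0.4, -1.2]
grip_width: 7.2
gripper_force: 82.1
[481.  186.  175.6] [-0.2  0.4 -1.2] 82.07065343856812
tool axes in fixture [[-0.99, -0.003, -0.145], [-0.003, 1.0, -0.0], [0.144, -0.0, -0.99]]
[175.0, 245.0, 1.0, -3.4, 52.5, 143.6] plane x -2.5 z 142.9
[176.0, 245.0, 1.0, -2.6, 50.9, 140.4] plane x -2.5 z 140.4
[177.0, 245.0, 1.0, -2.9, 51.7, 138.2] plane x -2.4 z 137.8
[178.0, 245.0, 1.0, -3.2, 52.6, 136.0] plane x -2.4 z 135.2
[179.0, 245.0, 1.0, -3.2, 52.6, 133.4] plane x -2.3 z 132.6
[180.0, 245.0, 1.0, -3.3, 52.9, 130.9] plane x -2.3 z 130.0
[181.0, 245.0, 1.0, -3.1, 52.6, 128.2] plane x -2.2 z 127.4
[182.0, 245.0, 1.0, -2.9, 52.3, 125.5] plane x -2.2 z 124.8
[183.0, 245.0, 1.0, -2.8, 52.3, 122.9] plane x -2.1 z 122.2
[184.0, 245.0, 1.0, -3.0, 52.7, 120.4] plane x -2.1 z 119.6
[185.0, 245.0, 1.0, -2.5, 51.9, 117.5] plane x -2.0 z 117.0
[186.0, 245.0, 1.0, -2.3, 51.4, 114.6] plane x -2.0 z 114.4
[187.0, 245.0, 1.0, -2.7, 52.5, 112.5] plane x -1.9 z 111.7
[188.0, 245.0, 1.0, -2.7, 52.5, 109.8] plane x -1.9 z 109.1
[189.0, 245.0, 1.0, -2.9, 53.0, 107.4] plane x -1.8 z 106.4
[190.0, 245.0, 1.0, -2.2, 51.6, 104.2] plane x -1.8 z 103.8
[191.0, 245.0, 1.0, -2.7, 52.8, 102.1] plane x -1.7 z 101.1
[192.0, 245.0, 1.0, -2.6, 52.8, 99.4] plane x -1.7 z 98.5
[193.0, 245.0, 1.0, -2.4, 52.5, 96.6] plane x -1.6 z 95.8
[194.0, 245.5, 2.0, -3.1, 51.2, 93.5] plane x -2.9 z 93.3
[195.0, 245.0, 1.0, -2.5, 52.8, 91.4] plane x -1.5 z 90.4
slope -0.014014337365016434 x at mid -2.09213156964402 116.88158895762528 at tip -1.7513452800459424 Ymean 52.28777285357007
```

The leg is now upright (u = 245 on every row), at about x -1.8 and y about 50.5 from the pin axis. Correct that and lower to just above the crest.

```bash
python3 -m handwheel '{"rot":[[0,0,0],[0,0,0],[0,0,0],[0,0,0]],"linear":[[-0.052,0.006,0.207],[-0.051,0.006,0.207],[0,0,0],[0,0,0]],"hand":[-1,-1,-1,-1]}'
sed -i 's/^for a,b,z in zip/for a,b,z in list(zip/; s/p\[:,2\]): print(a/p[:,2]))[::6]: print(a/' leg.py; cat >> leg.py <<'E'
im=cs[0]["image"];img8=np.mean([k["image"] for k in cs],0).astype(np.uint8)
cv2.imwrite("pics/l.png",cv2.resize(img8[160:220,205:285],(800,600),interpolation=cv2.INTER_CUBIC))
print(img[190:206,236:256].round(0).astype(int))
E
python3 leg.py
```

```text
time: 12.65
eef_pos: [481.9, 187.0, 158.3]
orientation: [-0.074, -0.052, 0.996, -0.004]
force: [0.2, -0.5, -1.0]
grip_width: 7.5
gripper_force: 82.1
[481.9 187.  158.3] [ 0.2 -0.5 -1. ] 82.05783247947693
tool axes in fixture [[-0.989, -0.004, -0.147], [-0.004, 1.0, -0.001], [0.147, -0.0, -0.989]]
[182.0, 244.0, 1.0, -0.7, 53.3, 125.5] plane x 0.5 z 124.4
[188.0, 244.5, 2.0, -1.3, 52.4, 109.6] plane x -0.5 z 108.9
[194.0, 244.5, 2.0, -1.3, 53.0, 94.0] plane x -0.2 z 92.9
[200.0, 244.5, 2.0, -0.8, 52.8, 77.7] plane x 0.1 z 76.7
slope -0.013534687243435062 x at mid -0.2585420791282819 99.45309896577245 at tip 0.06886717422966715 Ymean 52.62770912035719
[[ 88 121 120 112 116 118 118 115 106 107 132 120 103 107 159 230 140 105
  137 145]
 [ 95 100 117  88 113 124 124 115 111 108 116 110 103 104 107 126 120 134
  140 139]
 [ 98  97  97  94  95 102 104 117 113 112 122 124 112 115 112 135 105 104
  106 112]
 [ 99  98  98  97  97  97  95  95 110 107 131 123 112 102 102  89  93  95
   96  97]
 [ 99 102 102 101  98  97  97  95 111 106  97  98 121 100  83  88  92  95
   97  97]
 [ 78  77  79  83
[... 218 characters left out ...]
 142 146
  144 137]
 [ 80  78  79  79  78  79  77  72  98 110 110 109 107 104 130 120 111 136
  141 143]
 [ 78  78  78  80  78  78  77  85 109 110 108 115 121 119 115 106 112 117
  135 139]
 [ 76  77  77  78  78  78  75  83 109 110 117 131 136 137 137 123 108 114
  112 130]
 [ 99  78  81  74  75  77  73 106 111 110 131 135 137 135 133 132 120 108
  110 125]
 [112 113 106 101  91  91  80  96 111 122 136 135 135 132 130 129 122 110
  110 122]
 [110 112 104  98  99  98 101 145 118 111 126 135 133 130 127 122 109 108
  109 117]
 [108 111 105  97  94  98 122 132 133 136 135 134 130 126 122 110  98 107
  111 115]
 [109 110 102  93 105 125 134 134 133 136 131 127 126 119 109  97  99 108
  108 116]]
```

View pics/l.png

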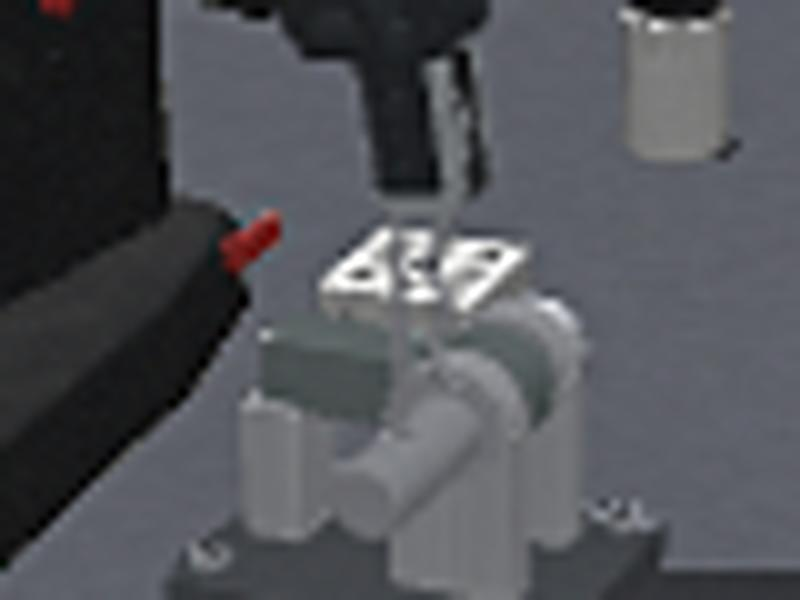

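The leg at crop (400,400) points right at the hole spot. Lower by feel.

```bash
python3 -m handwheel '{"rot":[[0,0,0],[0,0,0],[0,0,0],[0,0,0]],"linear":[[-0.0074,0,0.05],[-0.0074,0,0.05],[0,0,0],[0,0,0]],"hand":[-1,-1,-1,-1]}'
python3 -m handwheel '{"rot":[[0,0,0],[0,0,0],[0,0,0]],"linear":[[-0.0074,0,0.05],[0,0,0],[0,0,0]],"hand":[-1,-1,-1]}'
python3 -m handwheel '{"rot":[[0,0,0],[0,0,0]],"linear":[[-0.0037,0,0.025],[0,0,0]],"hand":[-1,-1]}'
```

```text
time: 13.45
eef_pos: [482.0, 187.0, 154.6]
orientation: [-0.073, -0.052, 0.996, -0.004]
force: [0.5, -1.5, -0.9]
grip_width: 7.4
gripper_force: 82.1
time: 13.75
eef_pos: [482.1, 187.0, 152.6]
orientation: [-0.073, -0.052, 0.996, -0.004]
force: [0.7, -1.0, -1.7]
grip_width: 7.6
gripper_force: 82.0
time: 13.95
eef_pos: [482.1, 187.0, 151.7]
orientation: [-0.073, -0.052, 0.996, -0.004]
force: [0.9, -0.8, -1.3]
grip_width: 7.4
gripper_force: 82.1
```

```bash
python3 -m handwheel '{"rot":[[0,0,0],[0,0,0]],"linear":[[-0.0037,0,0.025],[0,0,0]],"hand":[-1,-1]}'
python3 -m handwheel '{"rot":[[0,0,0],[0,0,0]],"linear":[[-0.0037,0,0.025],[0,0,0]],"hand":[-1,-1]}'
```

```text
time: 14.15
eef_pos: [482.1, 187.0, 150.6]
orientation: [-0.073, -0.052, 0.996, -0.004]
force: [0.4, -1.8, -0.6]
grip_width: 7.8
gripper_force: 82.2
time: 14.35
eef_pos: [482.1, 187.0, 149.6]
orientation: [-0.073, -0.052, 0.996, -0.004]
force: [0.0, -1.9, -0.1]
grip_width: 7.7
gripper_force: 82.2
```

```bash
python3 -m handwheel '{"rot":[[0,0,0],[0,0,0]],"linear":[[-0.0037,0,0.025],[0,0,0]],"hand":[-1,-1]}'
python3 -m handwheel '{"rot":[[0,0,0],[0,0,0]],"linear":[[-0.0037,0,0.025],[0,0,0]],"hand":[-1,-1]}'
python3 leg.py | head -8
```

```text
time: 14.55
eef_pos: [482.0, 187.0, 148.6]
orientation: [-0.073, -0.052, 0.996, -0.004]
force: [1.0, -2.0, -1.2]
grip_width: 7.8
gripper_force: 82.2
time: 14.75
eef_pos: [482.0, 187.0, 147.5]
orientation: [-0.073, -0.052, 0.996, -0.004]
force: [1.7, -2.5, -0.4]
grip_width: 7.5
gripper_force: 82.2
[482.  187.  147.5] [ 1.7 -2.5 -0.4] 82.17777371406555
tool axes in fixture [[-0.989, -0.004, -0.146], [-0.004, 1.0, -0.001], [0.146, -0.0, -0.989]]
[186.0, 244.5, 2.0, -1.3, 52.3, 114.8] plane x -0.6 z 114.1
[192.0, 244.5, 2.0, -0.9, 52.1, 98.9] plane x -0.3 z 98.2
[198.0, 244.5, 2.0, -0.4, 51.7, 82.5] plane x 0.0 z 82.1
slope -0.02062193480540673 x at mid -0.21625537012417778 94.15417176651589 at tip 0.39462956493981216 Ymean 52.47136119076417
[[ 88 121 120 112 116 118 119 114 107 105 134 118  98 152 186 230 139 104
  137 146]
```

It is in the hole (about 5 mm, no vertical force). Relieve the small side forces and go on.

```bash
python3 -m handwheel '{"rot":[[0,0,0],[0,0,0],[0,0,0]],"linear":[[-0.015,-0.011,0.05],[-0.0074,0,0.05],[0,0,0]],"hand":[-1,-1,-1]}'
python3 -m handwheel '{"rot":[[0,0,0],[0,0,0],[0,0,0]],"linear":[[-0.0074,0,0.05],[-0.0074,0,0.05],[0,0,0]],"hand":[-1,-1,-1]}'
```

```text
time: 15.45
eef_pos: [482.2, 186.8, 143.2]
orientation: [-0.073, -0.052, 0.996, -0.004]
force: [0.5, -1.3, -0.7]
grip_width: 7.6
gripper_force: 82.1
time: 15.75
eef_pos: [482.3, 186.7, 139.2]
orientation: [-0.073, -0.052, 0.996, -0.004]
force: [-0.3, -0.2, -0.9]
grip_width: 7.9
gripper_force: 82.1
```

```bash
python3 -m handwheel '{"rot":[[0,0,0],[0,0,0],[0,0,0]],"linear":[[-0.0074,0,0.05],[-0.0074,0,0.05],[0,0,0]],"hand":[-1,-1,-1]}'
python3 -m handwheel '{"rot":[[0,0,0],[0,0,0],[0,0,0]],"linear":[[-0.0074,0,0.05],[-0.0074,0,0.05],[0,0,0]],"hand":[-1,-1,-1]}'
```

```text
time: 16.05
eef_pos: [482.3, 186.7, 135.2]
orientation: [-0.073, -0.052, 0.996, -0.004]
force: [0.9, 0.2, -1.0]
grip_width: 7.0
gripper_force: 82.1
time: 16.35
eef_pos: [482.2, 186.7, 131.1]
orientation: [-0.073, -0.052, 0.996, -0.004]
force: [-1.6, 0.3, -0.2]
grip_width: 8.0
gripper_force: 82.1
```

```bash
python3 -m handwheel '{"rot":[[0,0,0],[0,0,0]],"linear":[[-0.0074,0,0.05],[0,0,0]],"hand":[-1,-1]}'
python3 -m handwheel '{"rot":[[0,0,0],[0,0,0]],"linear":[[-0.0074,0,0.05],[0,0,0]],"hand":[-1,-1]}'
python3 -m handwheel '{"rot":[[0,0,0],[0,0,0]],"linear":[[-0.0055,0,0.037],[0,0,0]],"hand":[-1,-1]}'
```

```text
time: 16.55
eef_pos: [482.1, 186.6, 129.2]
orientation: [-0.073, -0.052, 0.996, -0.004]
force: [-0.7, -0.2, -0.8]
grip_width: 7.7
gripper_force: 82.2
time: 16.75
eef_pos: [482.1, 186.6, 127.2]
orientation: [-0.073, -0.052, 0.996, -0.004]
force: [-2.2, -1.0, 0.4]
grip_width: 7.8
gripper_force: 82.4
time: 16.95
eef_pos: [482.1, 186.5, 125.6]
orientation: [-0.074, -0.052, 0.996, -0.004]
force: [-2.2, -1.7, -0.2]
grip_width: 7.3
gripper_force: 82.2
```

```bash
python3 -m handwheel '{"rot":[[0,0,0],[0,0,0]],"linear":[[0,-0.005,0.04],[0,0,0]],"hand":[-1,-1]}'
python3 -m handwheel '{"rot":[[0,0,0],[0,0,0]],"linear":[[-0.0055,0,0.037],[0,0,0]],"hand":[-1,-1]}'
python3 -m handwheel '{"rot":[[0,0,0],[0,0,0]],"linear":[[-0.0055,0,0.037],[0,0,0]],"hand":[-1,-1]}'
```

```text
time: 17.15
eef_pos: [481.9, 186.3, 124.0]
orientation: [-0.073, -0.052, 0.996, -0.004]
force: [-2.7, -1.8, -1.1]
grip_width: 7.9
gripper_force: 82.1
time: 17.35
eef_pos: [481.9, 186.3, 122.4]
orientation: [-0.074, -0.052, 0.996, -0.004]
force: [-3.4, -2.3, -1.2]
grip_width: 7.5
gripper_force: 82.0
time: 17.55
eef_pos: [482.0, 186.3, 121.0]
orientation: [-0.074, -0.052, 0.996, -0.004]
force: [-3.9, -1.6, -1.7]
grip_width: 7.5
gripper_force: 81.9
```

```bash
python3 leg.py | head -6
```

```text
[482.  186.3 121. ] [-3.9 -1.6 -1.7] 81.9415283203125
tool axes in fixture [[-0.989, -0.004, -0.147], [-0.004, 1.0, -0.001], [0.147, -0.0, -0.989]]
[196.0, 244.5, 2.0, -0.7, 52.1, 88.1] plane x -0.1 z 87.5
slope 0.09589123700953471 x at mid -0.853053705792251 80.89786512570889 at tip -4.971139110579898 Ymean 52.0925288029288
[[ 87 121 120 112 118 125 107  44  27  34  34  32  25  93 116  97  51  40
  117 148]
```

View pics/l.png

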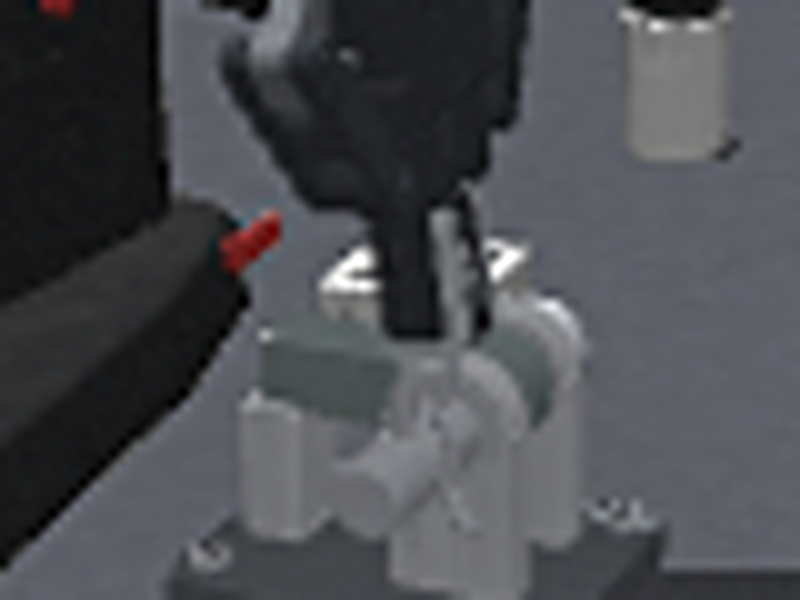

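The leg is in the nose, and the flared bow passes the pin's -x side at (460,490). Go on in small steps.

```bash
python3 -m handwheel '{"rot":[[0,0,0],[0,0,0]],"linear":[[-0.003,0,0.037],[0,0,0]],"hand":[-1,-1]}'
python3 -m handwheel '{"rot":[[0,0,0],[0,0,0]],"linear":[[-0.004,0,0.037],[0,0,0]],"hand":[-1,-1]}'
python3 -m handwheel '{"rot":[[0,0,0],[0,0,0]],"linear":[[-0.004,0,0.037],[0,0,0]],"hand":[-1,-1]}'
```

```text
time: 18.15
eef_pos: [482.1, 186.5, 119.7]
orientation: [-0.073, -0.052, 0.996, -0.004]
force: [-4.0, -1.1, -3.3]
grip_width: 7.7
gripper_force: 81.7
time: 18.35
eef_pos: [482.1, 186.5, 118.2]
orientation: [-0.073, -0.052, 0.996, -0.004]
force: [-2.5, -1.4, -2.7]
grip_width: 7.6
gripper_force: 81.7
time: 18.55
eef_pos: [482.1, 186.6, 116.6]
orientation: [-0.073, -0.052, 0.996, -0.004]
force: [-2.3, -1.0, -3.9]
grip_width: 7.4
gripper_force: 81.6
```

```bash
python3 -m handwheel '{"rot":[[0,0,0],[0,0,0]],"linear":[[-0.004,0,0.037],[0,0,0]],"hand":[-1,-1]}'
python3 -m handwheel '{"rot":[[0,0,0],[0,0,0]],"linear":[[-0.004,0,0.037],[0,0,0]],"hand":[-1,-1]}'
python3 -m handwheel '{"rot":[[0,0,0],[0,0,0]],"linear":[[-0.004,0,0.03],[0,0,0]],"hand":[-1,-1]}'
```

```text
time: 18.75
eef_pos: [482.2, 186.6, 115.3]
orientation: [-0.073, -0.052, 0.996, -0.004]
force: [-1.4, 0.4, -3.2]
grip_width: 7.5
gripper_force: 81.7
time: 18.95
eef_pos: [482.4, 186.5, 114.0]
orientation: [-0.073, -0.052, 0.996, -0.004]
force: [-0.4, -0.0, -1.7]
grip_width: 7.4
gripper_force: 82.1
time: 19.15
eef_pos: [482.1, 186.4, 112.7]
orientation: [-0.073, -0.052, 0.996, -0.004]
force: [0.1, 0.9, -1.3]
grip_width: 7.1
gripper_force: 82.1
```

```bash
python3 -m handwheel '{"rot":[[0,0,0],[0,0,0],[0,0,0]],"linear":[[-0.0037,0,0.025],[0,0,0],[0,0,0]],"hand":[-1,-1,-1]}'
python3 -m handwheel '{"rot":[[0,0,0],[0,0,0],[0,0,0]],"linear":[[-0.003,0,0.02],[0,0,0],[0,0,0]],"hand":[-1,-1,-1]}'
```

```text
time: 19.45
eef_pos: [481.9, 186.4, 111.7]
orientation: [-0.073, -0.052, 0.996, -0.004]
force: [-0.4, -0.3, -0.6]
grip_width: 7.5
gripper_force: 82.2
time: 19.75
eef_pos: [481.8, 186.4, 110.9]
orientation: [-0.073, -0.052, 0.996, -0.004]
force: [-1.4, 0.5, 2.5]
grip_width: 7.3
gripper_force: 82.5
```

Seated: the force is neutral at TCP z 111.7 and rises again below that. Ease back slightly, open and retreat.

```bash
python3 -m handwheel '{"rot":[[0,0,0],[0,0,0],[0,0,0]],"linear":[[0.002,0,-0.015],[0,0,0],[0,0,0]],"hand":[-1,-1,-1]}' 20
python3 -m handwheel '{"rot":[[0,0,0],[0,0,0],[0,0,0],[0,0,0]],"linear":[[0,0,0],[0,0,0],[0,0,0],[0,0,0]],"hand":[-0.7,-0.5,-0.3,-0.3]}'
python3 -m handwheel '{"rot":[[0,0,0],[0,0,0],[0,0,0],[0,0,0],[0,0,0],[0,0,0],[0,0,0],[0,0,0]],"linear":[[0,0,-0.2],[0,0,-0.5],[0,0,-0.8],[0,0,-0.9],[0,0,-0.9],[0,0,0],[0,0,0],[0,0,0]],"hand":[-0.3,-0.3,-0.3,-0.3,-0.3,-0.3,-0.3,-0.3]}'
python3 - <<'E'
from h import *
c=camera("scene");im=c["image"]
t=camera("top");np.savez("top5.npz",**t);np.savez("scene5.npz",**c)
a=cv2.resize(im[160:220,215:275],(500,500),interpolation=cv2.INTER_CUBIC)
cv2.imwrite("pics/f.png",a)
d=c["depth"];O=np.array([495.7,137.1,0])
v,u=np.mgrid[165:215,225:270];w=world(c,u,v);X=(w-O)@[.995,.101,0];Y=(w-O)@[-.101,.995,0];Z=w[...,2]
m=(abs(Y-51)<9)&(Z>72)&(Z<130)
for vv in range(165,215):
    k=m&(v==vv)
    if k.any(): print(vv,u[k].tolist(),'Y',Y[k].mean().round(1),'Z',Z[k].mean().round(0),'X',X[k].min().round(1),X[k].max().round(1))
E
```

```text
time: 20.05
eef_pos: [481.8, 186.4, 111.4]
orientation: [-0.073, -0.052, 0.996, -0.004]
force: [-0.9, -1.5, -0.3]
grip_width: 7.6
gripper_force: 82.3
time: 20.45
eef_pos: [481.9, 186.4, 111.5]
orientation: [-0.073, -0.052, 0.996, -0.004]
force: [-0.6, 0.2, -1.1]
grip_width: 29.8
gripper_force: 0.0
time: 21.25
eef_pos: [500.6, 188.3, 241.3]
orientation: [-0.074, -0.052, 0.996, -0.004]
force: [0.6, -0.4, -0.2]
grip_width: 30.2
gripper_force: 0.0
187 [247, 248, 249, 250] Y 50.4 Z 113.0 X -15.1 -7.8
188 [246, 247, 248, 249, 250, 251, 252] Y 51.8 Z 111.0 X -19.0 -5.8
189 [245, 246, 247, 250, 251, 252] Y 51.5 Z 108.0 X -20.3 -2.7
190 [245, 246, 251, 252, 253] Y 52.2 Z 106.0 X -22.0 -3.4
191 [245, 246, 251, 252, 253] Y 53.2 Z 104.0 X -22.9 -1.4
192 [245, 246, 247, 252, 253] Y 51.6 Z 100.0 X -23.6 -2.2
193 [245, 246, 247, 248, 251, 252, 253] Y 49.6 Z 97.0 X -21.9 -1.4
194 [245, 246, 247, 248, 249, 250, 251, 252] Y 52.0 Z 95.0 X -21.7 -1.7
195 [245, 246, 248, 249, 250, 251, 252] Y 51.6 Z 93.0 X -20.5 -1.8
196 [245, 246, 251, 252] Y 51.8 Z 90.0 X -20.7 -1.9
197 [245, 246, 251, 252] Y 50.9 Z 87.0 X -20.1 -1.8
198 [245, 246, 250, 251] Y 50.9 Z 84.0 X -18.2 -1.5
199 [245, 246, 250, 251] Y 51.8 Z 82.0 X -17.7 -2.6
200 [245, 246, 250] Y 52.0 Z 78.0 X -15.6 -2.1
201 [245, 246, 249, 250] Y 52.0 Z 76.0 X -15.6 -2.5
202 [245, 249] Y 51.7 Z 73.0 X -12.0 -2.0
```

View pics/f.png

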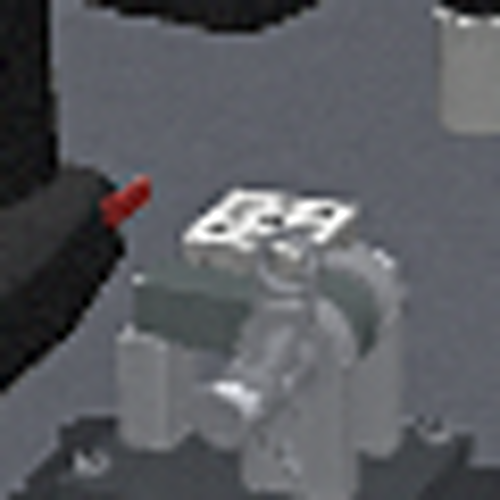

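The clip stands upright on the pin: the coil is at about crop (290,250), rows 187–195 (z 95–115, centre ≈ 105), the leg is vertical at u 245.5 and the bow is round the -x side. Move away and check that the pin is still home.

```bash
python3 -m handwheel '{"rot":[[0,0,0],[0,0,0],[0,0,0],[0,0,0],[0,0,0],[0,0,0],[0,0,0]],"linear":[[0.6,0,-0.3],[0.9,0,-0.2],[0.9,0,-0.2],[0.9,0,0],[0.6,0,0],[0,0,0],[0,0,0]],"hand":[-0.3,-0.3,-0.3,-0.3,-0.3,-0.3,-0.3]}'
python3 - <<'E'
from h import *
a=dict(np.load("top2.npz"));t=camera("top")
for c in(a,t):
    g=cv2.cvtColor(c["image"],cv2.COLOR_BGR2GRAY).astype(int);print(g[200:203,213:220].tolist(), g[196:200:3,253:263].tolist())
s0=dict(np.load("scene1.npz"));s=camera("scene")
D=np.abs(t["image"].astype(int)-a["image"]).max(-1)>60
n,l,st,ce=cv2.connectedComponentsWithStats(D.astype(np.uint8))
print([(ce[i].round(0).tolist(),int(st[i,4])) for i in range(1,n) if st[i,4]>12])
u,v,p=box(t,210,282,188,210);z=p[...,2];k=(z>85)&(z<130);w=p[k];print('cotter top view',w.mean(0).round(1),np.ptp(w,0).round(1),z[k].max())
E
```

```text
time: 22.05
eef_pos: [351.5, 172.7, 292.4]
orientation: [-0.073, -0.052, 0.996, -0.004]
force: [0.3, -0.8, -0.4]
grip_width: 29.9
gripper_force: 0.0
[[78, 78, 102, 146, 183, 187, 193], [82, 86, 106, 160, 198, 217, 221], [80, 84, 102, 172, 219, 226, 226]] [[206, 199, 215, 211, 206, 162, 94, 72, 69, 83], [222, 198, 209, 209, 208, 180, 114, 82, 79, 83]]
[[203, 165, 121, 156, 161, 106, 71], [211, 176, 134, 158, 166, 109, 63], [217, 189, 145, 154, 171, 123, 71]] [[199, 194, 209, 204, 197, 155, 87, 67, 64, 74], [213, 192, 198, 202, 199, 169, 105, 72, 73, 78]]
[([323.0, 255.0], 24411), ([188.0, 294.0], 18093), ([366.0, 198.0], 20), ([150.0, 218.0], 31), ([156.0, 219.0], 14), ([245.0, 261.0], 120), ([256.0, 323.0], 17), ([349.0, 379.0], 22)]
cotter top view [480.1 183.3 110.3] [17.3  7.3 22.3] 118.02195325194111
```

The head edge in the top view is unchanged from before the insertion, so the pin is still home, and the clip is seated. Hand in.

```bash
python3 -c "
from cell import close_job
print(close_job())"
```

```text
the job is handed in; nothing more can be done
None
```

The pin is pushed hard home, the cotter is snapped upright over it through the cross hole, the robot stands clear, and the job was handed in at about 22 s; no score came back.

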